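# Index the marking fixture's thumbwheel to the red blank

## Robot

A 6-joint arm with a two-finger parallel gripper is mounted at the origin on the work surface. World frame = base frame: x ahead of the robot, y to its left, z up, the work surface at z = 0. Lengths are in m, angles in rad, forces in N, time in s.
With the tool pointing down it reaches from about 0.3 to 0.775 m from the base axis. Payload 14.6 kg.
Tool frame: the origin (TCP) lies at the very end of the fingers, on their centre line; the grasp point (between the pads) lies 19 mm behind it; z points along the fingers, x is the direction in which the jaws open and shut, and the axes are right-handed (so a half turn about z gives the same grasp; the last joint's range is limited). The gripper opens to 94 mm and grips with 3 to 60 N. Pads are 16 mm wide; open, the fingers measure 119 mm over their backs; the gripper's body (75 mm by 177 mm) begins 78 mm behind the grasp point.
Start: joints at [1.094, 0.3, 1.521, -0, 1.321, -0.067], TCP at [0.219, 0.504, 0.166] pointing down, gripper open.
Joint ranges: [-3.03, 3.03], [-0.79, 2.21], [0.23, 2.52], [-1.04, 4.18], [0, 3.07], [-2.55, 2.55]. Speed limits (rad/s): [2.22, 2.22, 2.57, 3.14, 3.14, 3.14].

## Interface

Orientations are given as [roll, pitch, yaw] about the fixed x, y, z axes, in that order (R = Rz(yaw) Ry(pitch) Rx(roll)).
In Python, from station import ctrl gives the robot as it stands.
- The arm moves only by the shell command python3 -m inch 'ROWS' [FORCE]. ROWS is JSON, one flat list of numbers, 7 for each row, row after row: the shift along the tool's x, y, z in cm, then the turn, a rotation vector about the tool's x, y, z in rad, then the opening, from 0 (shut) to 1 (fully open). In form: [tx, ty, tz, wx, wy, wz, claw, tx, ty, tz, wx, wy, wz, claw, ...]. A call has 1 to 20 rows; each row shifts and turns the commanded pose from where the row before left it, along the tool's axes as they then stand; what a row does not reach is not made up. A row lasts 1/8 s, in which the tool goes at most 62.5 mm and 10.7 degrees, less where a joint would pass 70% of its speed; a pose out of reach is approached as far as the arm can. A call is refused whole if a number of a shift passes 6.25 or a number of a turn 0.188, either way. A call with a gripper value outside its range is refused whole. The fingers move at their own pace and stop on an object; FORCE is the grip in N (left out, the last holds). Time passes only in rows, so rows that do not move let the fingers close. It gives the time, the measured TCP pose, the force and the opening at its end, in the units of the state.
- ctrl.get_obs(): the state, without advancing time (a new reading comes with each control period).
- ctrl.camera(name): name is "scene" or "top" or "wrist"; returns (picture, depth): 400x640x3 uint8, red, green, blue; 400x640 float32, m along the optical axis (not along the pixel's ray), 0 where there is no reading.
- ctrl.camera_params(name): a dict with "vertical_fov" (degrees; the focal length in pixels is half the picture's height over the tangent of half this angle, whatever the lens; pixels are square), "cx", "cy" (the principal point, pixels), "camera_from_world" (4x4, takes a point from world to camera coordinates); the wrist camera has in their place "mount" (4x4, takes a point from camera to tool coordinates, whose origin is the TCP and whose axes are the tool frame's). Camera axes: x right, y down, z forward; pixel columns grow to the right and rows downward; lengths in m; the calibration is good to about 2 mm. A picture is of the moment at which its call begins: read the wrist's pose just before it. camera_params takes no time and is no camera call.
- ctrl.hand_in(): hands the job in, once; it reports no verdict.
Trained networks look in the newest picture that a camera, given by its name, has taken for a name from the list of things; names that differ only in an ending like _2 or _b are one class to them, and where a whole thing is asked for, a point or a joint stands for the part that bears it (a point fixed in the world has none). Each returns a list of dicts, best first, with "score" (0 to 1); they miss things now and then, are a little off and sometimes report something else, mostly with a low value. They report only what shows in the picture. A call takes as long as a camera call. They do not tell look-alikes from the thing itself.
- ctrl.spot_in(camera, label): "bbox" ([centre column, centre row, width, height] in pixels, round what is visible of it).
- ctrl.place_of(camera, label): "centre" ([column, row] in pixels: a listed point, or the origin of a listed thing).
The state is a dict: "time_s": time; "qpos": joint angles; "joint_vel": joint speeds; "tau": joint torques, N m; "ee_pos": TCP position; "eef_rot": TCP orientation; "force": force on the tool from outside, world axes, zero at the start; "moment": the same for the moment, N m; "grip_width": finger opening in m.
Only numpy, scipy, OpenCV 4.12 (cv2) and the standard library are available. Lean on these libraries where they do the work, as an engineer would, in place of code of your own. Each camera call takes 0.05 s, during which the arm holds its last target. There are 200 camera calls.

## Task

With a fingertip, flick the white lugs on the edge of the blue thumbwheel so that it clicks round counter-clockwise (seen from above), never backwards, until the red blank rests at the yellow pointer, and do not let it run past. Use light flicks: only push, leave the blanks sitting in their pockets, do not shift or lift the fixture, and leave the red bin, the bottle and the screwdriver where they are.

Things in the scene. Friction and masses are not known exactly. Their poses are not given: they have to be found in the camera images.
- fixture: Loose 3 kg indexing fixture. Origin: centre of its underside, on the wheel's upright axis; z up. Dark base plate 160 x 160 x 18 mm. A grey guard wall (radius 66 to 72 mm, top 64 mm above the bench) rings the wheel but for a 140 degree window centred on the fixture's -x side, which roughly faces the robot. It slides if pushed with over about 15 N.
- wheel_centre (a point): Centre of the top of the blue thumbwheel, 62 mm above the bench, fixed to the fixture, with its axes. Wheel radius 41 to 43 mm, from 46 to 62 mm high, with 8 pockets 6 mm deep centred at radius 28 mm. Between the pockets 8 white lugs, 8 mm wide, 46 to 62 mm high, stick out to radius 60 mm, 45 degrees apart.
- window (a point): Middle of the window: fixture x = -60, y = 0 mm, 54 mm up. A fingertip can come in here from above or outside; below is only the base plate (top at 18 mm). Counter-clockwise here runs towards the fixture's -y. In every click, lugs (at radius 50 mm) stand at fixture x, y = -46, +19 and -46, -19; the next ones at -19, +46 and -19, -46 mm.
- wheel (a joint): Wheel angle, rad, growing counter-clockwise from above; starts at 0. Sprung clicks at every multiple of 0.785 rad (45 degrees). A lug takes 1 to 3 N; pushed over halfway (0.393 rad) it snaps on into the next click in about 0.3 s, damped; let go earlier it falls back.
- red_blank: Red cylinder, diameter 16 mm, 16 mm high, 20 g, standing loose in a wheel pocket with 1 to 2 mm play. Origin: centre of its underside, 56 mm above the bench. It turns with the wheel and starts 2, 3 or 4 clicks (90, 135 or 180 degrees) short of the pointer.
- spot (a point): Pocket centre at the yellow pointer: fixture x = +28, y = 0, 56 mm up; fixed to the fixture. The red blank's origin must come to rest here. The pointer lies on top of the guard wall on the fixture's +x side, 55 to 75 mm from the wheel's axis.
- bin: Empty red plastic bin, 100 x 150 x 50 mm, loose, beyond the fixture on its +x side. Origin: centre of its underside. A bystander.
- bottle: White bottle with blue cap, diameter 48 mm, 95 mm high, loose, upright beside the fixture on its +y or -y side. Origin: centre of its underside. A bystander.
- screwdriver: Screwdriver with yellow handle, 170 mm long, lying loose beside the fixture on the side away from the bottle, roughly along the fixture's x. Origin: about its middle. A bystander.
- blank1: Brass-coloured cylinder like the red one, diameter 16 mm, 16 mm high, in another pocket of the wheel. Origin: centre of its underside. It stays in its pocket.
- blank2: Brass-coloured cylinder like the red one, diameter 16 mm, 16 mm high, in another pocket of the wheel. Origin: centre of its underside. It stays in its pocket.
- blank3: Brass-coloured cylinder like the red one, diameter 16 mm, 16 mm high, in another pocket of the wheel. Origin: centre of its underside. It stays in its pocket.
- blank4: Brass-coloured cylinder like the red one, diameter 16 mm, 16 mm high, in another pocket of the wheel. Origin: centre of its underside. It stays in its pocket.
Things that resemble listed ones, but are neither listed nor needed, are in the scene too. Of the things that look like the fixture, take the one that is farthest from the robot's base at the start.

How it is judged:
By the outcome, as a careful person would: the job done as asked, in the order asked, and still so for the second after the job is handed in, with the robot touching nothing.
It also fails if it takes over 58 s, if anything falls off the work surface, if the arm or the gripper's body presses on something with over 40 N, if the wrist force passes 120 N, or if a joint passes its speed limit or range.

## Working session

There is one attempt and no reset: what is moved stays moved. The work goes in short steps, Python scripts to look and compute and a shell command to move; the robot and the scene stay as the last step left them, time stands still between calls to the robot, and variables do not carry over. Pictures are saved under pics/ and viewed, about 8 in all and at most 12, crops included, and the job is handed in when it is done.

```bash
mkdir -p pics; ls
cat > h.py <<'E'
import numpy as np, cv2
from station import ctrl
from scipy.spatial.transform import Rotation as R
def T_tool():
    o=ctrl.get_obs(); T=np.eye(4); T[:3,:3]=R.from_euler('xyz',o['eef_rot']).as_matrix(); T[:3,3]=o['ee_pos']; return T
def wfc(name,T=None):
    p=ctrl.camera_params(name)
    M=np.linalg.inv(p['camera_from_world']) if 'camera_from_world' in p else T@np.array(p['mount'])
    return p,M
def ray_z(name,uv,z,T=None):
    p,M=wfc(name,T); f=200/np.tan(np.radians(p['vertical_fov'])/2)
    d=M[:3,:3]@np.array([(uv[0]-p['cx'])/f,(uv[1]-p['cy'])/f,1]); o=M[:3,3]
    return o+d*(z-o[2])/d[2]
def proj(name,P,T=None):
    p,M=wfc(name,T); f=200/np.tan(np.radians(p['vertical_fov'])/2)
    c=np.linalg.inv(M)@np.append(P,1); return np.array([p['cx']+f*c[0]/c[2],p['cy']+f*c[1]/c[2]])
E
python3 - <<'E'
from h import *
np.set_printoptions(precision=4,suppress=True)
print(ctrl.get_obs())
for n in ['top','scene']:
    im,d=ctrl.camera(n); cv2.imwrite(f'pics/{n}0.png',im[:,:,::-1])
    for l,z in [('fixture',0),('wheel_centre',.062),('window',.054),('spot',.056),('red_blank',.056),('bin',0),('bottle',0),('screwdriver',.01)]:
        for r in ctrl.place_of(n,l)[:3]: print(n,l,round(r['score'],2),np.round(r['centre']),ray_z(n,r['centre'],z)[:2])
E
```

```text
pics
{'time_s': 0.0, 'qpos': array([ 1.0944,  0.3005,  1.5216,  0.    ,  1.3207, -0.0665]), 'joint_vel': array([ 0.0025, -0.0014,  0.0013,  0.0006,  0.0005,  0.    ]), 'tau': array([ -0.0018, -53.1834, -35.2714,   0.0707,   0.0246,  -0.0001]), 'ee_pos': array([0.219 , 0.5042, 0.165 ]), 'eef_rot': array([-3.1415,  0.0012,  1.1609]), 'force': array([ 0.8891,  0.7596, -0.5099]), 'moment': array([ 0.0438, -0.0878,  0.0138]), 'grip_width': 0.09384645765720304}
top fixture 0.78 [262. 336.] [0.276  0.1965]
top fixture 0.76 [451. 259.] [ 0.4259 -0.2102]
top fixture 0.72 [273. 208.] [0.5483 0.1718]
top wheel_centre 0.96 [259. 338.] [0.2781 0.1945]
top wheel_centre 0.73 [451. 259.] [ 0.4225 -0.1947]
top wheel_centre 0.61 [272. 198.] [0.5567 0.1693]
top window 0.71 [286. 342.] [0.2686 0.1416]
top window 0.62 [468. 235.] [ 0.4705 -0.2359]
top window 0.55 [264. 226.] [0.4996 0.1868]
top spot 0.85 [274. 188.] [0.5795 0.1635]
top spot 0.7 [440. 272.] [ 0.3961 -0.1714]
top spot 0.59 [245. 336.] [0.2812 0.2229]
top red_blank 0.56 [289. 203.] [0.5471 0.1336]
top bin 0.76 [297. 130.] [0.7264 0.118 ]
to
[... 198 characters left out ...]
0.77 [397. 128.] [0.2718 0.1995]
scene fixture 0.58 [371. 221.] [0.5474 0.1747]
scene wheel_centre 0.86 [372. 202.] [0.5446 0.1713]
scene wheel_centre 0.76 [399. 107.] [0.2677 0.1955]
scene wheel_centre 0.75 [210. 130.] [ 0.4245 -0.2037]
scene window 0.76 [190. 143.] [ 0.4626 -0.2373]
scene window 0.66 [379. 183.] [0.4901 0.1789]
scene window 0.64 [374. 106.] [0.2674 0.1391]
scene spot 0.95 [227. 124.] [ 0.3932 -0.1766]
scene spot 0.62 [362. 219.] [0.5841 0.159 ]
scene spot 0.6 [413. 112.] [0.2724 0.2274]
scene red_blank 0.47 [356. 198.] [0.5379 0.1399]
scene bin 0.82 [327. 301.] [0.7352 0.122 ]
scene bottle 0.6 [452. 241.] [0.5611 0.3385]
scene screwdriver 0.57 [290. 175.] [ 0.4711 -0.0136]
```

Three fixture look-alikes, all in the top picture: (262,336) at 0.34 m from the base, (451,259) at 0.47 m and (273,208) at 0.575 m. I choose the farthest, (273,208), and check it in a crop.

Run:
```python
import cv2,numpy as np
a=cv2.imread('pics/top0.png'); b=a[140:270,200:350]
cv2.imwrite('pics/crop0.png',np.vstack([cv2.resize(b,(600,520),interpolation=cv2.INTER_CUBIC)]))
cv2.imwrite('pics/top0s.png',a)
```

```text
(no output)
```

View pics/top0.png

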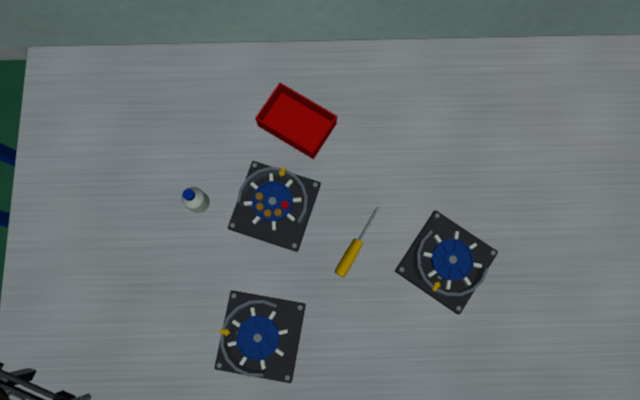

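View pics/crop0.png

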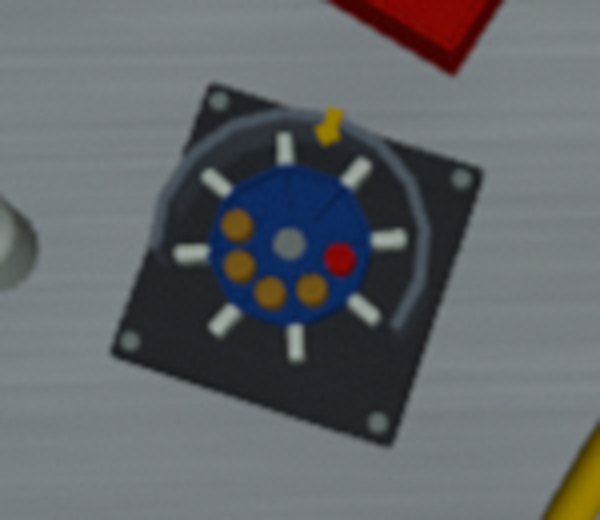

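The crop confirms the choice: blanks sit in this wheel, with the yellow pointer at crop (328,125) and red at (340,260) around the centre (288,243). Pointer angle is about 71° and red about -18°, so red is 90° short, which is 2 clicks. Next I get the fixture pose from the plate screws.

```bash
cat > plan.py <<'E'
from h import *
def plan(c,yaw,off=-.023,rad=.061,z=.10):
    a=yaw+np.radians(157.5); r=np.array([np.cos(a),np.sin(a)]); t=np.array([-r[1],r[0]])
    g=np.append(c[:2]+rad*r+off*t,z); T=T_tool()
    d=T[:3,:3].T@(g-T[:3,3])*100
    o=ctrl.get_obs()['eef_rot']; dy=(a-np.pi-o[2]+np.pi)%(2*np.pi)-np.pi
    print('target',g,'tool shift cm',d.round(2),'turn about tool z',round(-dy,3),'eul',o.round(3))
E
python3 - <<'E'
from h import *; from plan import plan
np.set_printoptions(precision=4,suppress=True)
P=np.array([ray_z('top',(x/4+200-.375,y/4+140-.375),.018)[:2] for x,y in [(219,101),(461,179),(377,422),(129,341)]])
c=P.mean(0); e=P[0]+P[1]-P[2]-P[3]; yaw=np.arctan2(e[1],e[0]); f=P[0]+P[3]-P[1]-P[2]
print(P,c,np.degrees(yaw),np.degrees(np.arctan2(f[1],f[0]))-90,[np.linalg.norm(P[i]-P[i-1]) for i in range(4)])
print('wheel',ray_z('top',(288/4+200-.375,243/4+140-.375),.062), 'ptr',ray_z('top',(328/4+200-.4,125/4+140-.4),.066))
plan(c,yaw,z=.13)
E
```

```text
[[0.6414 0.2112]
 [0.5942 0.0789]
 [0.4625 0.1264]
 [0.5092 0.2588]] [0.5518 0.1688] -19.80941665883369 -19.530078050163198 [np.float64(0.14053257219569046), np.float64(0.1404364345472621), np.float64(0.1399660100648955), np.float64(0.1404312034314027)]
wheel [0.5519 0.169  0.062 ] ptr [0.6137 0.1476 0.066 ]
target [0.5222 0.2269 0.13  ] tool shift cm [-13.38  38.85   3.55] turn about tool z 1.899 eul [3.142 0.    1.161]
```

```bash
python3 -m inch '[-1.2,3.5,0,0,0,0,0, -1.2,3.5,0,0,0,0,0, -1.2,3.5,0,0,0,0,0, -1.2,3.5,0,0,0,0,0, -1.2,3.5,0,0,0,0,0, -1.2,3.5,0,0,0,0,0, -1.2,3.5,0,0,0,0,0, -1.2,3.5,0,0,0,0,0, -1.2,3.5,0,0,0,0,0, -1.2,3.5,0,0,0,0,0, -1.2,3.5,0,0,0,0,0]'
python3 -m inch '[0,0,0,0,0,0.173,0, 0,0,0,0,0,0.173,0, 0,0,0,0,0,0.173,0, 0,0,0,0,0,0.173,0, 0,0,0,0,0,0.173,0, 0,0,0,0,0,0.173,0, 0,0,0,0,0,0.173,0, 0,0,0,0,0,0.173,0, 0,0,0,0,0,0.173,0, 0,0,0,0,0,0.173,0, 0,0,0,0,0,0.173,0, 0,0,0,0,0,0,0]'
python3 - <<'E'
from h import *; from plan import plan
c=np.array([.5518,.1688]); yaw=np.radians(-19.7); plan(c,yaw,z=.13)
T=T_tool(); im,d=ctrl.camera('wrist'); im=im[:,:,::-1].copy()
cz,sz=np.cos(yaw),np.sin(yaw); Rz=np.array([[cz,-sz],[sz,cz]])
def m(p,z,col):
    u=proj('wrist',np.append(c+Rz@np.array(p)/1000,z),T); cv2.drawMarker(im,tuple(int(v) for v in u),col,cv2.MARKER_CROSS,10,1)
m((0,0),.062,(0,255,0))
for k in range(8):
    a=np.radians(22.5+45*k); m((60*np.cos(a),60*np.sin(a)),.062,(255,0,255))
for q in [(70,70),(70,-70),(-70,70),(-70,-70)]: m(q,.018,(0,255,255))
cv2.imwrite('pics/w1.png',im)
E
```

```text
time_s: 2.28
ee_pos: [0.5205, 0.2291, 0.1656]
eef_rot: [3.142, -0.0, 1.161]
force: [0.4, 0.8, -0.3]
grip_width: -0.0
time_s: 3.78
ee_pos: [0.5197, 0.23, 0.1655]
eef_rot: [3.142, 0.0, -0.741]
force: [-0.4, 0.5, -0.1]
grip_width: 0.0004
target [0.52206049 0.22681346 0.13      ] tool shift cm [0.39 0.07 3.55] turn about tool z -0.004 eul [ 3.142  0.    -0.741]
```

View pics/w1.png

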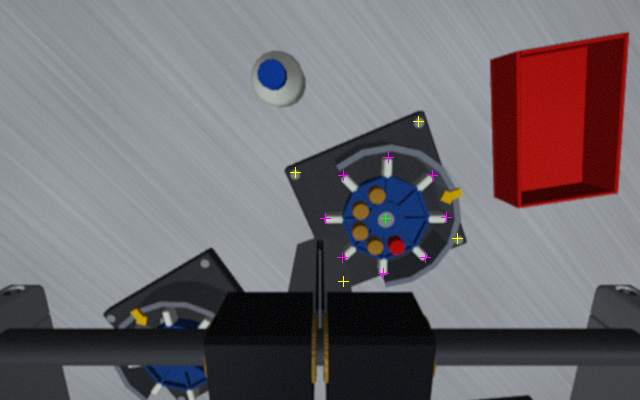

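The overlay from the estimated pose fits: screws, hub (386,219) and lug tips are all within about 2 px. Red is at (397,247) and the pointer at (452,196). I'll lower to just above the lugs and check where the tip stands.

```bash
python3 -m inch '[0.1,0,2,0,0,0,0, 0.2,0,2,0,0,0,0, 0.1,0.1,2,0,0,0,0, 0,0,2,0,0,0,0, 0,0,0,0,0,0,0, 0,0,0,0,0,0,0]'
python3 - <<'E'
from h import *; from plan import plan
c=np.array([.5518,.1688]); yaw=np.radians(-19.7); plan(c,yaw,z=.05)
T=T_tool(); im,d=ctrl.camera('wrist'); print(proj('wrist',T[:3,3],T)); g=T[:3,3].copy(); g[2]=.054; print(proj('wrist',g,T))
cv2.imwrite('pics/w2.png',im[:,:,::-1])
E
```

```text
time_s: 4.58
ee_pos: [0.5223, 0.2267, 0.0865]
eef_rot: [-3.141, -0.0, -0.74]
force: [-0.4, -0.6, 0.4]
grip_width: 0.0003
target [0.52206049 0.22681346 0.05      ] tool shift cm [-0.03  0.01  3.65] turn about tool z -0.004 eul [-3.141 -0.    -0.74 ]
[320.20207956 230.32724556]
[320.07336565 216.36258899]
```

View pics/w2.png

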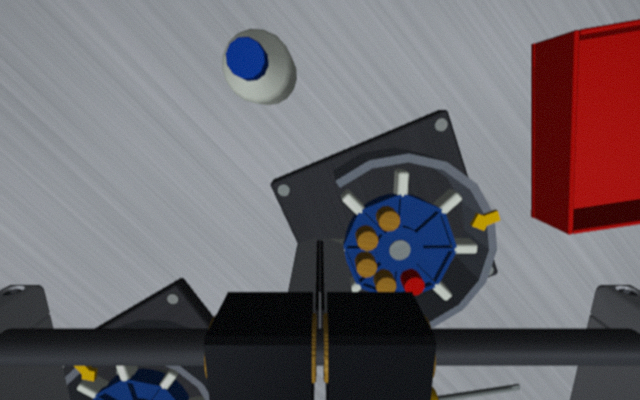

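The tip stands above the gap between lug A (157.5°) and the lug at (355,203), as planned. I descend, then sweep along tool +y.

```bash
python3 -m inch '[0,0,1,0,0,0,0, 0,0,1,0,0,0,0, 0,0,1,0,0,0,0, 0,0,0.6,0,0,0,0, 0,0,0,0,0,0,0, 0,0,0,0,0,0,0]'
python3 -m inch '[0,0.4,0,0,0,0,0, 0,0.4,0,0,0,0,0, 0,0.3,0,0,0,0,0, 0,0.3,0,0,0,0,0, 0,0.3,0,0,0,0,0]'
python3 -m inch '[0,0.3,0,0,0,0,0, 0,0.3,0,0,0,0,0, 0,0.3,0,0,0,0,0, 0,0.3,0,0,0,0,0, 0,0.3,0,0,0,0,0, 0,0.3,0,0,0,0,0, 0,0.3,0,0,0,0,0, 0,0.3,0,0,0,0,0, 0,0.3,0,0,0,0,0, 0,0.2,0,0,0,0,0, 0,0,0,0,0,0,0, 0,0,0,0,0,0,0, 0,0,0,0,0,0,0]'
python3 - <<'E'
from h import *
T=T_tool(); im,d=ctrl.camera('wrist'); a,d=ctrl.camera('top')
cv2.imwrite('pics/m1.png',np.hstack([cv2.resize(im[100:400,250:550],(400,400)),cv2.resize(a[150:260,220:330],(400,400),interpolation=cv2.INTER_CUBIC)])[:,:,::-1])
E
```

```text
time_s: 5.38
ee_pos: [0.5221, 0.2266, 0.0498]
eef_rot: [-3.141, -0.0, -0.742]
force: [0.3, 0.0, -1.2]
grip_width: 0.0004
time_s: 6.0
ee_pos: [0.5103, 0.2138, 0.0496]
eef_rot: [-3.142, -0.0, -0.742]
force: [0.2, -0.6, -0.7]
grip_width: 0.0006
time_s: 7.62
ee_pos: [0.4909, 0.1927, 0.0495]
eef_rot: [3.142, 0.0, -0.742]
force: [0.2, 0.3, 0.9]
grip_width: 0.0002
```

View pics/m1.png

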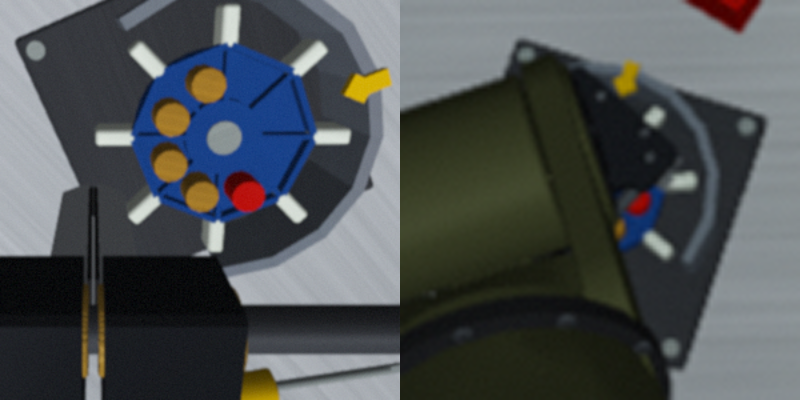

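This shows no click. Red at crop (245,192) around the hub (224,137) is still about 89° short, and all lugs are in click positions. The tip is thinner than I assumed and passed outside the lug. I measure the finger's real extent from the wrist depth.

Run:
```python
from h import *
T=T_tool(); im,d=ctrl.camera('wrist'); p=ctrl.camera_params('wrist'); f=200/np.tan(np.radians(p['vertical_fov'])/2)
v,u=np.mgrid[:400,:640]; C=np.stack([(u-p['cx'])/f*d,(v-p['cy'])/f*d,d,np.ones_like(d)],-1)@np.array(p['mount']).T
print('cam at',np.array(p['mount'])[:3,3], 'f',f)
X=C[...,:3]*1000; ok=(d>0)&(abs(X[...,0])<70)&(abs(X[...,1])<70)
for lo,hi in [(-4,1),(-8,-4),(-12,-8),(-20,-12),(-30,-20),(-45,-30)]:
    s=ok&(X[...,2]>lo)&(X[...,2]<=hi)&(abs(X[...,0])<14)
    if s.sum(): print(lo,hi,s.sum(),'x',X[s][:,0].min().round(1),X[s][:,0].max().round(1),'y',X[s][:,1].min().round(1),X[s][:,1].max().round(1))
for r in (236,245,255,270): print(r,[(c,tuple(X[r,c].round(1))) for c in range(292,356,7)])
```

```text
cam at [-0.00064546 -0.07690485 -0.21941276] f 342.5147113750154
-4 1 34 x 1.2 13.7 y -26.3 -25.3
-8 -4 27 x 1.1 13.9 y -26.3 -25.1
-12 -8 96 x 1.1 13.8 y -26.4 -17.9
-20 -12 187 x 1.1 13.6 y -26.2 -18.4
-45 -30 63 x -7.9 5.8 y -10.1 -7.7
236 [(292, (np.float64(-23.2), np.float64(21.7), np.float64(47.8))), (299, (np.float64(-17.5), np.float64(22.2), np.float64(49.0))), (306, (np.float64(-11.7), np.float64(22.3), np.float64(49.3))), (313, (np.float64(-5.5), np.float64(15.3), np.float64(30.3))), (320, (np.float64(-0.1), np.float64(15.6), np.float64(31.1))), (327, (np.float64(5.4), np.float64(15.5), np.float64(30.9))), (334, (np.float64(10.8), np.float64(15.5), np.float64(30.9))), (341, (np.float64(16.3), np.float64(15.6), np.float64(31.2))), (348, (np.float64(21.7), np.float64(15.8), np.float64(31.7))), (355, (np.float64(27.2), np.float64(15.7), np.float64(31.4)))]
245 [(292, (np.float64(-23.5), np.float64(30.4), np.float64(49.6))), (299, (np.float64(-11.2), np.float64(-10.0), np.float64(-51.8))), (306, (np.float64(-7.6), np.float64(-9.8), np.float64(-51.3))), (313, (np.float64(-3.9), 
[... 1005 characters left out ...]
np.float64(22.6), np.float64(12.4), np.float64(-13.1)))]
270 [(292, (np.float64(-12.7), np.float64(-9.7), np.float64(-80.5))), (299, (np.float64(-9.5), np.float64(-10.2), np.float64(-81.8))), (306, (np.float64(-6.5), np.float64(-10.1), np.float64(-81.5))), (313, (np.float64(-3.4), np.float64(-9.9), np.float64(-81.0))), (320, (np.float64(-0.3), np.float64(-7.4), np.float64(-75.9))), (327, (np.float64(2.8), np.float64(-9.3), np.float64(-79.7))), (334, (np.float64(5.9), np.float64(-10.1), np.float64(-81.4))), (341, (np.float64(9.0), np.float64(-9.9), np.float64(-81.1))), (348, (np.float64(22.2), np.float64(43.9), np.float64(30.0))), (355, (np.float64(27.9), np.float64(44.4), np.float64(31.2)))]
```

Oddly, the visible finger seems to end about 48 mm behind the TCP. I check in the scene camera.

Run:
```python
from h import *
T=T_tool(); im,d=ctrl.camera('scene'); q=proj('scene',T[:3,3]); q2=proj('scene',T[:3,3]+[0,0,.05]); print(q,q2,np.array(ctrl.camera_params('wrist')['mount']).round(3))
im=im[:,:,::-1].copy()
x,y=q.astype(int); b=cv2.resize(im[y-70:y+40,x-75:x+75],(780,572),interpolation=cv2.INTER_CUBIC)
for k in (q,q2): cv2.drawMarker(b,tuple(int(v) for v in (k-[x-75,y-70])*5.2),(0,255,0),cv2.MARKER_CROSS,14,1)
cv2.imwrite('pics/s1.png',b)
```

```text
[385.66312305 185.86971568] [388.74564207 169.88623339] [[ 1.     0.     0.001 -0.001]
 [-0.001  0.965  0.263 -0.077]
 [-0.001 -0.263  0.965 -0.219]
 [ 0.     0.     0.     1.   ]]
```

View pics/s1.png

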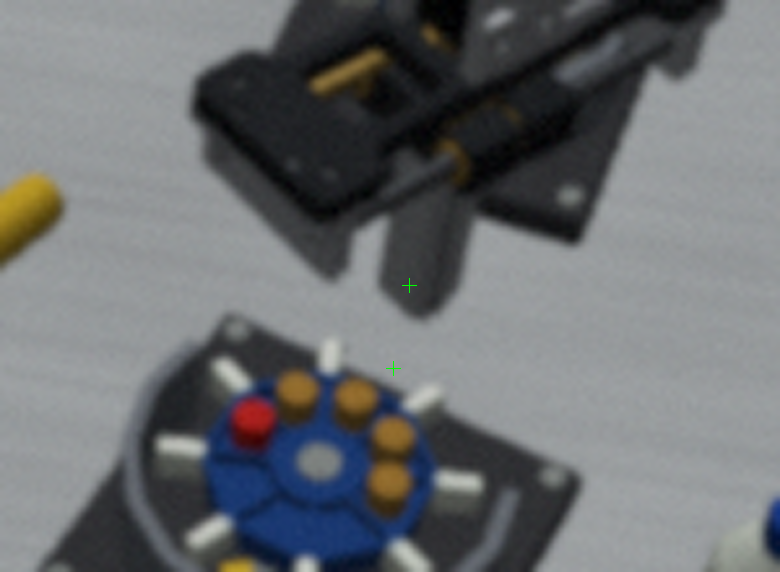

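The finger really does end about 45 mm above the nominal TCP, which agrees with both the wrist depth and the wheel not moving. I need the tip offset and the lowest points of the gripper's other parts.

Run:
```python
from h import *
im,d=ctrl.camera('wrist'); p=ctrl.camera_params('wrist'); f=200/np.tan(np.radians(p['vertical_fov'])/2)
v,u=np.mgrid[:400,:640]; C=np.stack([(u-p['cx'])/f*d,(v-p['cy'])/f*d,d,np.ones_like(d)],-1)@np.array(p['mount']).T
X=C[...,:3]*1000
for r in (238,239,240,241,242,243,244): print(r,X[r,[302,308,312,316,320,324,330,338]][:,2].round(0),X[r,[308]].round(1))
B=(d>0)&(d<.19)
ls=np.where(B)
for a in range(-110,111,20):
    s=B&(abs(X[...,0]-a)<10)
    if s.sum(): i=X[s][:,2].argmax(); print(a,'lowest',X[s][i].round(1),'y',X[s][:,1].min().round(),X[s][:,1].max().round())
# scene: points high above wheel
im,d=ctrl.camera('scene'); q=ctrl.camera_params('scene'); f=200/np.tan(np.radians(q['vertical_fov'])/2)
W=np.stack([(u-q['cx'])/f*d,(v-q['cy'])/f*d,d,np.ones_like(d)],-1)@np.linalg.inv(q['camera_from_world']).T
L=(W@np.linalg.inv(T_tool()).T)[...,:3]*1000
G=(d>0)&(abs(L[...,0])<110)&(abs(L[...,1])<60)&(L[...,2]<-25)&(L[...,2]>-140)
for a in range(-110,111,10):
    s=G&(abs(L[...,0]-a)<5)
    if s.sum(): i=L[s][:,2].argmax(); print('sc',a,'lowest',L[s][i].round(1),s.sum())
```

```text
238 [ 49.  48.  31. -40.  31. -40.  32.  32.] [[-10.   23.5  47.8]]
239 [ 49.  49. -42. -42.  31. -43.  31.  30.] [[-10.   24.8  48.9]]
240 [ 49. -45. -44. -43.  31. -44. -44.  32.] [[ -6.8 -10.2 -44.8]]
241 [ 49. -46. -46. -45. -42. -44. -44.  32.] [[ -6.7 -10.2 -46.4]]
242 [-47. -47. -47. -47. -43. -46. -48.  32.] [[ -6.7  -9.7 -46.5]]
243 [-47. -48. -48. -48. -45. -48. -49. -49.] [[ -6.7  -9.7 -48. ]]
244 [-49. -50. -50. -49. -46. -50. -50. -49.] [[ -6.6  -9.8 -49.8]]
-90 lowest [ -80.9  -33.7 -139. ] y -34.0 -33.0
-70 lowest [ -74.   -20.6 -137.2] y -35.0 4.0
-50 lowest [ -59.  -136.    -6.4] y -136.0 -21.0
-30 lowest [ -26.8 -136.9   -6.9] y -137.0 -18.0
-10 lowest [ -2.4  -9.5 -41.6] y -35.0 8.0
10 lowest [  4.2  -9.3 -41.1] y -35.0 9.0
30 lowest [  21.7  -33.4 -142.1] y -35.0 -19.0
50 lowest [  41.7  -27.8 -149.3] y -30.0 -22.0
70 lowest [  72.6   -4.4 -137.6] y -35.0 3.0
sc -80 lowest [ -75.4   -8.8 -139.9] 2
sc -70 lowest [ -74.6   -7.3 -139.3] 1
sc -10 lowest [ -5.1 -11.  -41.8] 65
sc 0 lowest [ -3.5 -10.  -42. ] 84
sc 10 lowest [  7.4 -12.4 -49.1] 215
sc 20 lowest [  20.3   -8.3 -134.1] 10
sc 30 lowest [ 31.1 -38.4 -26. ] 2
sc 40 lowest [ 38.2 -38.2 -25. ] 6
sc 50 lowest [ 48.8 -44.8 -25. ] 8
sc 60 lowest [ 57.   -1.4 -25.1] 2
sc 70 lowest [ 70.8  -0.3 -25.1] 2
sc 80 lowest [  77.5    3.8 -137.2] 13
```

The visible hand sits 41 mm behind the reported TCP: tip at tool z = -41 mm with bevelled corners, ±10 mm in y and about ±11 mm in x, body from -137 mm. So the tip has been at 90 mm height, and the sweep passed above everything. I go back (still clear above), then lower to TCP z ≈ 0.003, which puts the tip at about 44 mm.

```bash
python3 -m inch '[0,-1.2,0,0,0,0,0, 0,-1.2,0,0,0,0,0, 0,-1.2,0,0,0,0,0, 0,-1,0,0,0,0,0, 0,0,0,0,0,0,0, 0,0,0,0,0,0,0]'
python3 -m inch '[0,0,1,0,0,0,0, 0,0,0,0,0,0,0]'
python3 - <<'E'
from plan import *
plan(np.array([.5518,.1688]),np.radians(-19.7),z=.003)
T=T_tool(); T2=T.copy(); im,d=ctrl.camera('scene'); tip=T[:3,3]+[0,0,.041]
q=proj('scene',tip); x,y=q.astype(int); im=im[:,:,::-1].copy()
b=cv2.resize(im[y-60:y+50,x-75:x+75],(780,572),interpolation=cv2.INTER_CUBIC)
for k in (q,proj('scene',T[:3,3]+[0,0,.003+.041-T[2,3]])): cv2.drawMarker(b,tuple(int(v) for v in (k-[x-75,y-60])*5.2),(0,255,0),cv2.MARKER_CROSS,14,1)
cv2.imwrite('pics/s2.png',b)
E
```

```text
time_s: 8.68
ee_pos: [0.5217, 0.2264, 0.0494]
eef_rot: [3.141, 0.0, -0.742]
force: [-0.5, 0.6, 0.7]
grip_width: 0.0005
time_s: 8.93
ee_pos: [0.5213, 0.2262, 0.0385]
eef_rot: [3.14, 0.001, -0.742]
force: [-0.1, -1.0, 0.7]
grip_width: 0.0006
target [0.52206049 0.22681346 0.003     ] tool shift cm [ 0.02 -0.1   3.55] turn about tool z -0.006 eul [ 3.14e+00  1.00e-03 -7.42e-01]
```

View pics/s2.png

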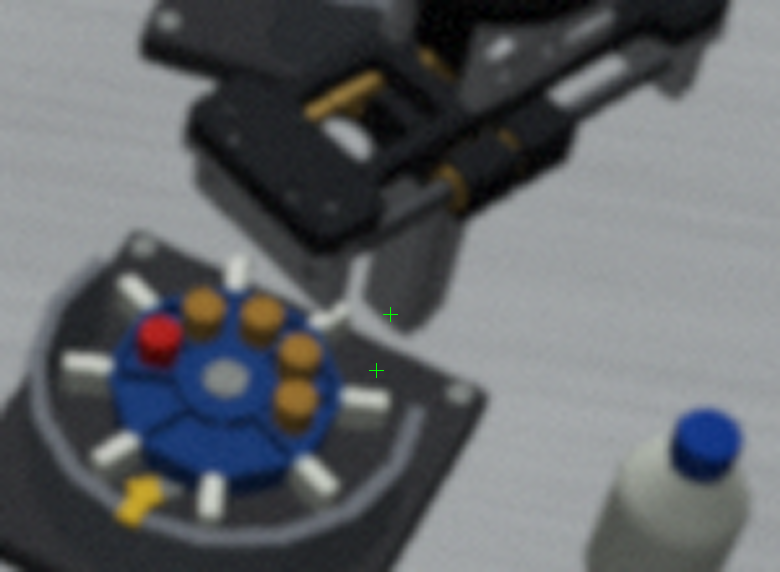

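The tip hangs beside the lug at crop (365,398), over the right gap. A grey bar at crop (200–345,170–300) needs identifying before I go down.

Run:
```python
from plan import *
T=T_tool(); im,d=ctrl.camera('scene'); p=ctrl.camera_params('scene'); f=200/np.tan(np.radians(p['vertical_fov'])/2); M=np.linalg.inv(p['camera_from_world'])
q=proj('scene',T[:3,3]+[0,0,.041]); x,y=q.astype(int); print('cam',M[:3,3])
for a,b in [(220,190),(260,230),(300,265),(330,285),(340,260),(285,180),(330,220),(395,220),(400,270),(400,320),(385,290),(430,290),(440,230)]:
    u=a/5.2+x-75; v=b/5.2+y-60; z=float(d[int(round(v)),int(round(u))]); w=M@np.array([(u-p['cx'])/f*z,(v-p['cy'])/f*z,z,1])
    print((a,b),w[:3].round(3),'tool',(np.linalg.inv(T)@w)[:3].round(3))
```

```text
cam [1.04759924 0.17703979 0.74747768]
(220, 190) [0.566 0.16  0.186] tool [ 0.078  0.019 -0.147]
(260, 230) [0.581 0.175 0.187] tool [ 0.079 -0.002 -0.148]
(300, 265) [0.594 0.189 0.189] tool [ 0.079 -0.021 -0.15 ]
(330, 285) [0.602 0.199 0.192] tool [ 0.078 -0.034 -0.153]
(340, 260) [0.604 0.2   0.206] tool [ 0.078 -0.036 -0.167]
(285, 180) [0.587 0.18  0.22 ] tool [ 0.08  -0.01  -0.181]
(330, 220) [0.6   0.195 0.22 ] tool [ 0.079 -0.03  -0.181]
(395, 220) [0.576 0.215 0.196] tool [ 0.048 -0.029 -0.157]
(400, 270) [0.534 0.224 0.121] tool [ 0.01  -0.007 -0.082]
(400, 320) [0.535 0.229 0.094] tool [ 0.008 -0.011 -0.055]
(385, 290) [0.531 0.221 0.105] tool [ 0.01  -0.002 -0.066]
(430, 290) [0.528 0.237 0.105] tool [-0.003 -0.012 -0.066]
(440, 230) [0.527 0.235 0.138] tool [-0.002 -0.01  -0.099]
```

The bar's bottom is at tool z ≈ -0.14, so it stays at 140 mm or higher, clear of everything. I descend and sweep gently.

```bash
python3 -m inch '[0,-0.1,1,0,0,0,0, 0,0,1,0,0,0,0, 0,0,1,0,0,0,0, 0,0,0.5,0,0,0,0, 0,0,0,0,0,0,0, 0,0,0,0,0,0,0]'
python3 -m inch '[0,0.3,0,0,0,0,0, 0,0.3,0,0,0,0,0, 0,0.3,0,0,0,0,0, 0,0.3,0,0,0,0,0]'
python3 -m inch '[0,0.3,0,0,0,0,0, 0,0.3,0,0,0,0,0, 0,0.3,0,0,0,0,0, 0,0.3,0,0,0,0,0]'
python3 -m inch '[0,0.3,0,0,0,0,0, 0,0.3,0,0,0,0,0, 0,0.3,0,0,0,0,0, 0,0.3,0,0,0,0,0, 0,0.3,0,0,0,0,0, 0,0.3,0,0,0,0,0, 0,0.2,0,0,0,0,0, 0,0,0,0,0,0,0, 0,0,0,0,0,0,0, 0,0,0,0,0,0,0]'
python3 - <<'E'
from plan import *
plan(np.array([.5518,.1688]),np.radians(-19.7),off=.0215,z=.003)
im,d=ctrl.camera('scene'); cv2.imwrite('pics/s3.png',cv2.resize(im[140:250,295:445],(780,572),interpolation=cv2.INTER_CUBIC)[:,:,::-1])
E
```

```text
time_s: 9.78
ee_pos: [0.5228, 0.2274, 0.0048]
eef_rot: [-3.141, -0.0, -0.742]
force: [0.0, -0.1, 0.1]
grip_width: 0.0002
time_s: 10.28
ee_pos: [0.5144, 0.2183, 0.0046]
eef_rot: [-3.141, -0.0, -0.742]
force: [0.5, 2.1, 0.6]
grip_width: 0.0005
time_s: 10.78
ee_pos: [0.5064, 0.2094, 0.0046]
eef_rot: [-3.141, -0.0, -0.742]
force: [1.6, 0.3, -0.2]
grip_width: 0.0007
time_s: 12.02
ee_pos: [0.4929, 0.1949, 0.0046]
eef_rot: [-3.142, -0.0, -0.742]
force: [-0.2, 0.1, 0.1]
grip_width: 0.0004
target [0.49216893 0.19384766 0.003     ] tool shift cm [0.01 0.13 0.16] turn about tool z -0.005 eul [-3.142 -0.    -0.742]
```

View pics/s3.png

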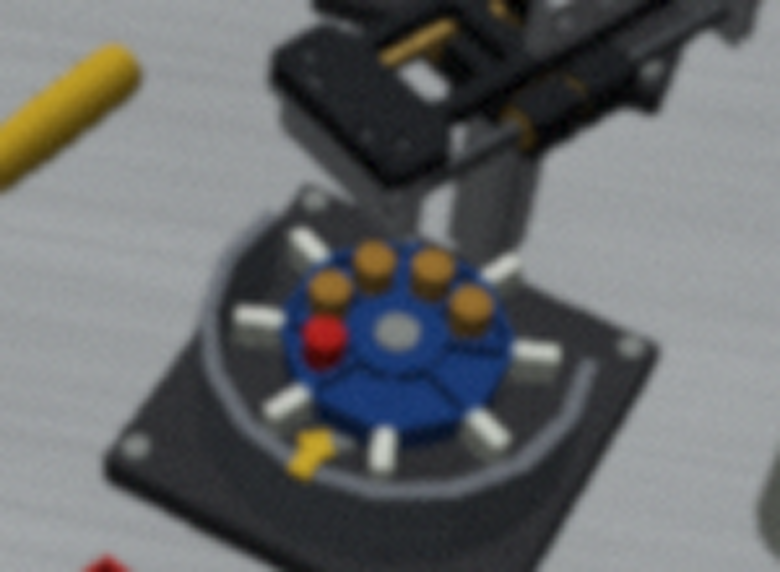

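One click is done. Red moved to (325,340) and is one click short of the pointer (312,450), and the fixture shows no shift. I lift, go back and repeat.

```bash
python3 -m inch '[0,0,-1,0,0,0,0, 0,0,-1.2,0,0,0,0, 0,0,-1.2,0,0,0,0, 0,0,-1,0,0,0,0, 0,0,0,0,0,0,0, 0,-1.1,0,0,0,0,0, 0,-1.1,0,0,0,0,0, 0,-1.1,0,0,0,0,0, 0,-1,0,0,0,0,0, 0,0,0,0,0,0,0, 0,0,0,0,0,0,0]'
python3 - <<'E'
from plan import *
np.set_printoptions(precision=4,suppress=True)
plan(np.array([.5518,.1688]),np.radians(-19.7),z=.004)
im,d=ctrl.camera('scene')
for l,z in [('red_blank',.056),('wheel_centre',.062)]:
    for r in ctrl.place_of('scene',l)[:2]: print(l,r['score'],ray_z('scene',r['centre'],z)[:2])
E
```

```text
time_s: 13.45
ee_pos: [0.5218, 0.2264, 0.0484]
eef_rot: [3.141, 0.0, -0.742]
force: [0.2, 0.8, -0.4]
grip_width: 0.0005
target [0.5221 0.2268 0.004 ] tool shift cm [-0.   -0.05  4.44] turn about tool z -0.005 eul [ 3.141  0.    -0.742]
red_blank 0.57 [0.5597 0.1494]
wheel_centre 0.86 [0.5523 0.1759]
wheel_centre 0.77 [0.2787 0.1961]
```

```bash
python3 -m inch '[0,-0.1,1.2,0,0,0,0, 0,0,1.2,0,0,0,0, 0,0,1.2,0,0,0,0, 0,0,0.8,0,0,0,0, 0,0,0,0,0,0,0, 0,0,0,0,0,0,0]'
python3 -m inch '[0,0.3,0,0,0,0,0, 0,0.3,0,0,0,0,0, 0,0.3,0,0,0,0,0, 0,0.3,0,0,0,0,0, 0,0.3,0,0,0,0,0, 0,0.3,0,0,0,0,0, 0,0.3,0,0,0,0,0, 0,0.3,0,0,0,0,0]'
python3 -m inch '[0,0.3,0,0,0,0,0, 0,0.3,0,0,0,0,0, 0,0.3,0,0,0,0,0, 0,0.3,0,0,0,0,0, 0,0.3,0,0,0,0,0, 0,0.3,0,0,0,0,0, 0,0.2,0,0,0,0,0, 0,0,0,0,0,0,0, 0,0,0,0,0,0,0, 0,0,0,0,0,0,0]'
python3 -m inch '[0,0,-1,0,0,0,0, 0,0,-1.2,0,0,0,0, 0,0,-1.2,0,0,0,0, 0,0,-1.2,0,0,0,0, 0,0,-2,0,0,0,0, 0,0,-2,0,0,0,0, -2,0,-2,0,0,0,0, -2,0,0,0,0,0,0, 0,0,0,0,0,0,0, 0,0,0,0,0,0,0, 0,0,0,0,0,0,0]'
python3 - <<'E'
from plan import *
np.set_printoptions(precision=4,suppress=True)
c=np.array([.5518,.1688]); y=np.radians(-19.7); print('spot',c+.028*np.array([np.cos(y),np.sin(y)]))
im,d=ctrl.camera('scene'); cv2.imwrite('pics/s4.png',cv2.resize(im[120:320,240:510],(780,578),interpolation=cv2.INTER_CUBIC)[:,:,::-1])
for l,z in [('red_blank',.056),('spot',.056),('bin',0),('bottle',0),('fixture',0),('screwdriver',.01)]:
    for r in ctrl.place_of('scene',l)[:3]: print(l,round(r['score'],2),ray_z('scene',r['centre'],z)[:2])
E
```

```text
time_s: 14.35
ee_pos: [0.5228, 0.2273, 0.0049]
eef_rot: [-3.141, -0.0, -0.742]
force: [-1.1, -0.1, 0.2]
grip_width: 0.0007
time_s: 15.35
ee_pos: [0.5064, 0.2094, 0.0046]
eef_rot: [-3.141, -0.0, -0.742]
force: [0.7, 1.1, 0.3]
grip_width: 0.0004
time_s: 16.6
ee_pos: [0.4929, 0.1949, 0.0045]
eef_rot: [3.142, 0.0, -0.742]
force: [-0.1, -0.4, -0.1]
grip_width: 0.0005
time_s: 17.98
ee_pos: [0.4635, 0.2215, 0.11]
eef_rot: [3.141, 0.0, -0.742]
force: [-0.1, 0.8, -0.1]
grip_width: 0.0004
spot [0.5782 0.1594]
red_blank 0.55 [0.5763 0.1607]
spot 0.68 [0.2748 0.2285]
spot 0.65 [0.5783 0.1646]
spot 0.59 [ 0.3973 -0.1775]
bin 0.59 [0.7377 0.124 ]
bottle 0.76 [0.5565 0.3393]
fixture 0.78 [0.2718 0.1981]
fixture 0.66 [ 0.4206 -0.1979]
fixture 0.65 [0.5499 0.1627]
screwdriver 0.79 [ 0.472  -0.0069]
screwdriver 0.47 [0.5458 0.1627]
```

View pics/s4.png

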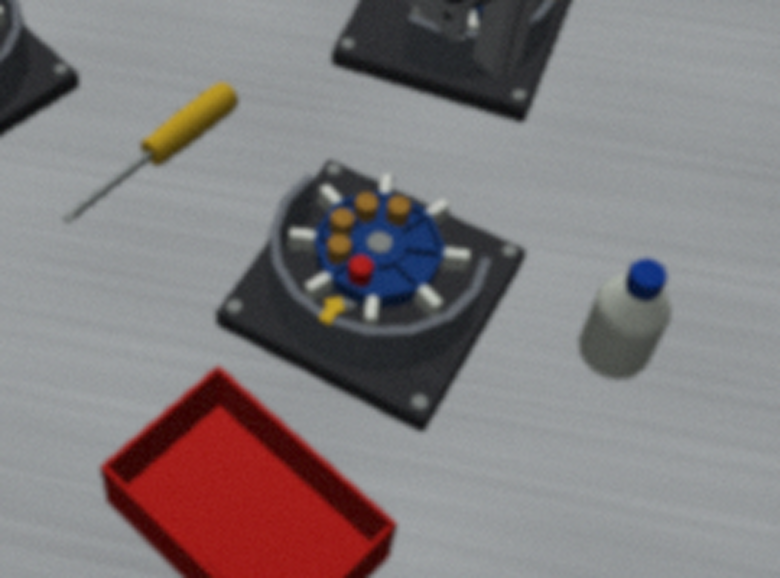

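The red blank (360,268) now rests at the pointer (332,310). All the blanks are in their pockets and the bin, bottle and screwdriver haven't moved. The robot is clear, so I hand in.

```bash
python3 -c "
from station import ctrl; print(ctrl.hand_in())"
```

```text
the job is handed in; nothing more can be done
None
```

I gave the farthest fixture's wheel two light flicks, each one click counter-clockwise, and the red blank now rests at the yellow pointer. I handed the job in at about 18 s.

- **Missed first sweep:** My first sweep touched nothing. The fingers visibly end about 41 mm short of the reported TCP, which disagrees with the description. I measured that in the wrist and scene depth images and corrected for it before the two working flicks.
- **Red blank:** The last check measured it at (0.576, 0.161), within about 2.5 mm of the computed spot at (0.578, 0.159).
- **Forces:** The wrist-force readings after each move stayed at about 2 N or less.
- **Everything else:** The last picture shows all blanks in their pockets, the fixture, bin, bottle and screwdriver where they were as far as I can see, and the robot clear. The networks' positions for these moved by up to about 12 mm between looks (the fixture's own reading by 12 mm). I took that as network error, because the picture shows no shift.

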